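Isolate and bleed the bench air drill, set out the hole saw

ROBOT

A 7-joint arm with a two-finger parallel gripper is mounted at the origin on the work surface. World frame = base frame: x ahead of the robot, y to its left, z up, the work surface at z = 0. Lengths are in m, angles in rad, forces in N, time in s.
With the tool pointing down it reaches from about 0.425 to 0.925 m from the base axis. Payload 6.8 kg.
Tool frame: the origin (TCP) lies midway between the tips of the shut fingers; the grasp point (between the pads) lies 19 mm behind it (r.grip_point_offset is the distance from the TCP to the grasp point, in m); z points along the fingers, y is the direction in which the jaws open and shut (so a half turn about z gives the same grasp; the last joint's range is limited). The gripper opens to 85 mm and grips with 20 to 120 N. Pads are 22 mm wide; open, the fingers measure 114 mm over their backs; the gripper's body (76 mm by 85 mm) begins 54 mm behind the grasp point. The pads swing forward as they close: fully open they stand 13 mm farther back than shut.
Start: joints at [-1.356, 0.477, 0.022, 1.555, -0.011, 1.109, -0.083], TCP at [0.214, 0.64, 0.231] pointing down, gripper open.
Joint ranges: [-2.96, 2.96], [-0.34, 2.1], [-1.41, 1.46], [0.24, 2.44], [-1.37, 4.51], [0.17, 1.92], [-2.96, 2.96]. Speed limits (rad/s): [2.39, 2.39, 3.14, 3.14, 3.14, 3.14, 3.14].

INTERFACE

Orientations are given as a rotation vector (axis times angle).
In Python, from bench import r, grab_frame, camera_params gives the robot as it stands.
- The arm moves only by the tool carry_out, never from a script. Its argument "motion" is text: rows parted by semicolons, each of 5 numbers parted by spaces: the closure, from 0 (fully open) to 1 (shut), then the shift along the tool's x, y, z in mm, then the turn about the tool's z in rad. In form: fingers dx dy dz twist; .... A call has exactly 8 rows; each row shifts and turns the commanded pose from where the row before left it, along the tool's axes as they then stand; what a row does not reach is not made up. A row lasts 1/8 s, in which the tool goes at most 62.5 mm and 10.7 degrees, less where a joint would pass 70% of its speed; a pose out of reach is approached as far as the arm can. A call with a gripper value outside its range is refused whole. The fingers move at their own pace and stop on an object; "newtons" is the grip in N (left out, the last holds). Time passes only in rows, so rows that do not move let the fingers close, or fill a call up. It gives the time, the measured TCP pose, the force and the opening at its end, in the units of the state.
- r.get_obs(): the state, without advancing time (a new reading comes with each control period).
- grab_frame(name): name is "side" or "top"; returns the picture (384x512x3 uint8, red, green, blue); there is no depth.
- camera_params(name): a dict with "fx", "fy", "cx", "cy" (pixels), "eye" and "attitude" of the camera in the world. Camera axes: x right, y down, z forward; pixel columns grow to the right and rows downward; lengths in m; the calibration is good to about 2 mm. A picture is of the moment at which its call begins. camera_params takes no time and is no camera call.
- r.hand_in(): hands the job in, once; it reports no verdict.
The state is a dict: "clock": time; "joints": joint angles; "qvel": joint speeds; "tau": joint torques, N m; "tcp_pos": TCP position; "orientation": TCP orientation; "contact_force": force on the tool from outside, world axes, zero at the start; "moment": the same for the moment, N m; "grip_width": finger opening in m.
Only numpy, scipy, OpenCV 4.12 (cv2) and the standard library are available. Lean on these libraries where they do the work, as an engineer would, in place of code of your own. Each camera call takes 0.05 s, during which the arm holds its last target.

TASK

Get the bench air drill ready for a change of cutter. Push the air valve's handle right round until it is shut; only then squeeze the drill's trigger fully home, keep it squeezed for two seconds so that the line bleeds down, and let it spring back. Also lift the larger hole saw straight out of its wooden block by its shank and stand it gently, teeth down, whole on the rubber mat; leave the smaller hole saw and everything else where it is.

Things in the scene. Friction and masses are not known exactly. Their poses are not given: they have to be found in the camera images.
- station: air drill station fixed to the bench: dark steel base plate (8 mm thick; x -90 to 130, y -215 to 115 mm) with a pistol-grip air drill clamped on its side and its supply pipe. Origin on the bench under the grip beside the trigger, z up. The drill's round housing is 45 mm thick, its top 83 mm up, and lies along y at x = -55 mm, from y = -75 to the chuck's end at +113 mm
- grip_squeeze (a point): where to squeeze, along station y: half-way between the grip's back and the trigger's face when home; station x 4, y 6.5 mm, 60 mm above bench; axes as the station's. Centred further to +y, rigid fingers meet the grip's back before the trigger is home; a few mm to -y is safe. Grip: straight bar along station x (-41 to 75 mm), y -19 to 19 mm, 44 to 76 mm above bench, clear beneath and beside
- trigger (a joint): sprung trigger, rad: 0 = released, 0.32 = fully home on its stop. Steel blade on the grip's +y side, 51 to 69 mm above bench, hinged (vertical axis) at station x -28, y 30 mm; free end x 18, y 43 mm moves to station -y when squeezed. Grip plus trigger: 61 mm wide released, 51 mm home. About 3 N at the pad to start, 10 N to hold home; springs back when let go
- trigger_pad (a point): middle of the trigger blade's outer (+y) face where it is pressed, 31 mm from its hinge, 60 mm above bench; moves with the trigger
- valve (a joint): quarter-turn air valve's lever handle, rad: 0 = open (handle in line with the pipe, pointing to station -y), 1.571 = shut (across the pipe, pointing to station -x, on its stop). Turns clockwise seen from above, needs about 5 N at its sleeve, stays where it is left; may start up to 0.4 turned
- valve_stem (a point): turning axis (vertical) of the valve handle, at the handle's mid height, 100 mm above bench; station x = 105, y = -128 mm. The pipe (axis 60 mm up, 21 to 35 mm thick) runs along station x = 105 mm from y = 0 to -200 mm; a face-up gauge (44 mm wide, top 104 mm up) stands on it at y = -55 mm
- valve_handle (a point): middle of the handle's black sleeve, on its centre line, 70 mm from the turning axis, 100 mm above bench; sleeve 18 mm wide, 11 mm thick, from 24 to 90 mm from the axis; at least 19 mm free below its outer half; moves with the handle
- gauge (a joint): needle of the 44 mm pressure gauge (face up) on the pipe. rad from the zero mark, clockwise; shows 2.2 to 3.2 at the start, falls to about 0 as the trigger is squeezed home, and stays there
- large_saw_shank (a point): larger hole saw (steel cup 54 mm wide, 38 mm high, no pilot drill, about 0.2 kg): middle of its upright hex shank, 10 mm thick, 40 mm long, the only part to grip (under it a collar 25 mm wide, 7 mm high). This point is 65 mm above the teeth, 73 mm above bench while in the block; z along the shank
- large_saw_centre (a point): centre of the larger hole saw's cup, half-way up, 19 mm above its teeth
- small_saw_shank (a point): smaller hole saw (cup 38 mm diameter, otherwise the same build): middle of its shank; to be left alone
- block_large: the larger saw's dark hardwood block, fixed, 76 x 76 mm, 46 mm high; round pocket in its middle 56 mm wide, 38 mm deep, so the cup is flush with the top. The two blocks look alike but for the pocket and may stand in either place. Origin: middle of the underside
- block_small: the smaller saw's block, same outside, pocket 40 mm wide
- mat: black rubber mat fixed on the bench, 160 x 160 mm, 4 mm thick; origin in the middle of its underside
- oil_bottle: white plastic bottle, 44 mm diameter, 125 mm high, behind the station; bystander
- wrench: steel wrench 190 mm long, lying; bystander
- chuck_key: T-shaped chuck key, 75 x 63 mm, 23 mm high, lying on the station's base plate by the grip's butt, near station x = 85, y = 72 mm; bystander
- coupler: brass air coupler standing up, 29 mm diameter, 56 mm high; bystander
- tin: metal tin, 72 mm diameter, 75 mm high; bystander
- offcut: light wood offcut 50 x 160 x 28 mm, lying; bystander
- bracket: dark steel angle bracket, 60 x 50 mm, 60 mm high; bystander
Mind the look-alikes: they are no part of the job. Several things have the shape of the mat; the one meant has the colours described above. What is shaped like the part that bears large_saw_shank but red is not meant.

How it is judged:
On the way, in this order (a step that is already met when the one before it is completed fails the run):
1. the air valve is shut: handle within 0.1 rad of its stop (value of joint valve above 1.47 rad), for 0.2 s.
2. with the valve shut, the trigger is squeezed home (beyond 0.27 rad) and kept there for a second (value of joint trigger above 0.27 rad and value of joint valve above 1.47 rad), for 1 s.
3. the trigger is let go and has sprung back (value of joint trigger below 0.04 rad), for 0.2 s.
At the end, for the whole second after the job is handed in: the valve handle is within 0.1 rad of shut, the trigger is released (below 0.04 rad), the gauge needle is within 0.7 rad of zero, and the larger hole saw stands at rest, teeth down and upright within 0.1 rad, wholly on the mat (its centre within 55 mm of the mat's middle along each side of the mat) (value of joint valve above 1.47 rad and value of joint trigger below 0.04 rad and value of joint gauge below 0.7 rad and x of large_saw_centre in the frame of mat between -0.055 and 0.055 m and y of large_saw_centre in the frame of mat between -0.055 and 0.055 m and z of large_saw_centre in the frame of mat between 0.018 and 0.028 m and angle between large_saw_centre's own z axis and vertical below 0.1 rad and linear speed of large_saw below 0.01 m/s); the robot touches nothing.
It fails at once if the trigger is squeezed while the air valve is not shut (value of joint trigger above 0.08 rad and value of joint valve below 1.44 rad).
It fails at once if the larger hole saw is dropped: nothing holds it while its teeth are more than 15 mm above the mat's top, outside its block (contact force between large_saw and anything else below 0.02 N and height (world z) of large_saw_centre above 0.038 m).
It fails at once if the larger hole saw is tipped over (angle between large_saw_centre's own z axis and vertical above 0.6 rad).
It fails at once if the smaller hole saw is disturbed by more than 15 mm (distance of small_saw_shank from where it was at the start of the episode above 0.015 m).
It fails at once if a bystander is moved by more than 30 mm (distance of any of oil_bottle, wrench, chuck_key, coupler, tin, offcut, bracket from where it was at the start of the episode above 0.03 m).
It also fails if it takes over 72 s, if anything falls off the work surface, if the arm or the gripper's body presses on something with over 40 N, if the wrist force passes 120 N, or if a joint passes its speed limit or range.

## Working session

There is one attempt and no reset: what is moved stays moved. The work goes in short steps, Python scripts to look and compute and a tool call to move; the robot and the scene stay as the last step left them, time stands still between calls to the robot, and variables do not carry over. Pictures are saved under pics/ and viewed, and the job is handed in when it is done.

Besides the shell and the picture viewer there is one more tool, called after "Call:" as name(argument=value, ...), one argument or row to a line, values as JSON. carry_out: Moves the arm, as the interface text tells. Its arguments: {"type":"object","properties":{"motion":{"type":"string"},"newtons":{"type":"number"}},"required":["motion"]}

```bash
ls; mkdir -p pics; python3 - <<'E'
from bench import r, grab_frame, camera_params
import cv2
print(r.get_obs())
for n in ("top","side"):
    p=camera_params(n);print(n,p)
    im=grab_frame(n);cv2.imwrite(f"pics/{n}0.png",cv2.cvtColor(im,cv2.COLOR_RGB2BGR))
    cv2.imwrite(f"pics/{n}0b.png",cv2.resize(cv2.cvtColor(im,cv2.COLOR_RGB2BGR),(800,600),interpolation=cv2.INTER_CUBIC))
E
```

```text
pics
{'clock': 0.0, 'joints': array([-1.35609963,  0.47782698,  0.02233872,  1.55647893, -0.01148413,
        1.10926833, -0.0830794 ]), 'qvel': array([ 0.00118141, -0.00050247,  0.00170841, -0.00120359, -0.00029834,
        0.00103498, -0.00045328]), 'tau': array([-8.56173319e-04, -5.96458268e+01,  1.60718735e+00, -2.81193370e+01,
        1.22806284e-02,  9.19874583e-03, -8.34082414e-06]), 'tcp_pos': array([0.2139524 , 0.63956372, 0.23029607]), 'orientation': array([-5.04748289e-01, -3.10063004e+00,  2.90200305e-03]), 'contact_force': array([ 0.74487955, -0.44671569, -0.60961285]), 'moment': array([ 0.01179641, -0.01979708, -0.00328736]), 'grip_width': 0.08498330969942447}
top {'fx': 372.5273602069474, 'fy': 372.5273602069474, 'cx': 251.73853002682506, 'cy': 188.19356864854024, 'eye': array([ 3.19201870e-01, -9.58280238e-04,  1.14209307e+00]), 'attitude': array([-2.16526601,  2.15078021, -0.17092897])}
side {'fx': 384.96815713893517, 'fy': 384.96815713893517, 'cx': 258.74342481694396, 'cy': 189.24721865616849, 'eye': array([-0.14065239, -0.61472694,  0.75567336]), 'attitude': array([-2.09218011,  0.84719334, -0.42857503])}
```

View pics/top0b.png

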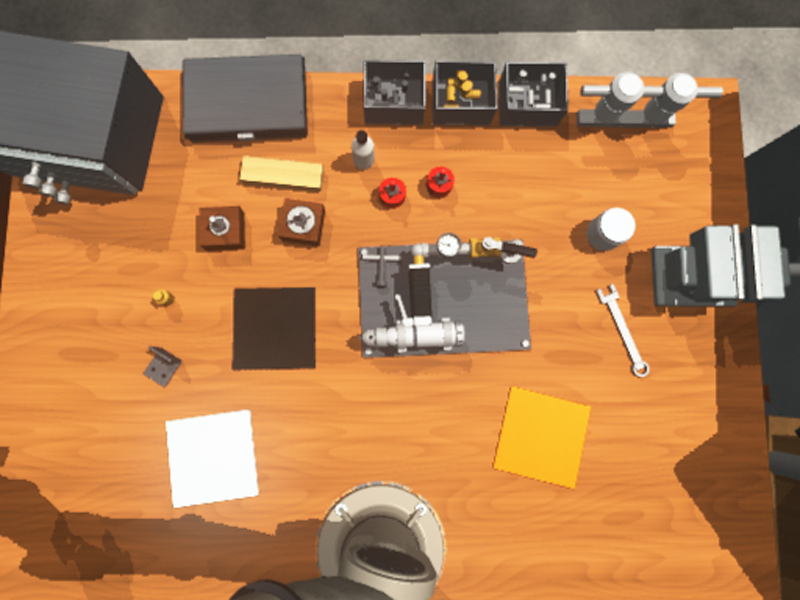

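View pics/side0b.png

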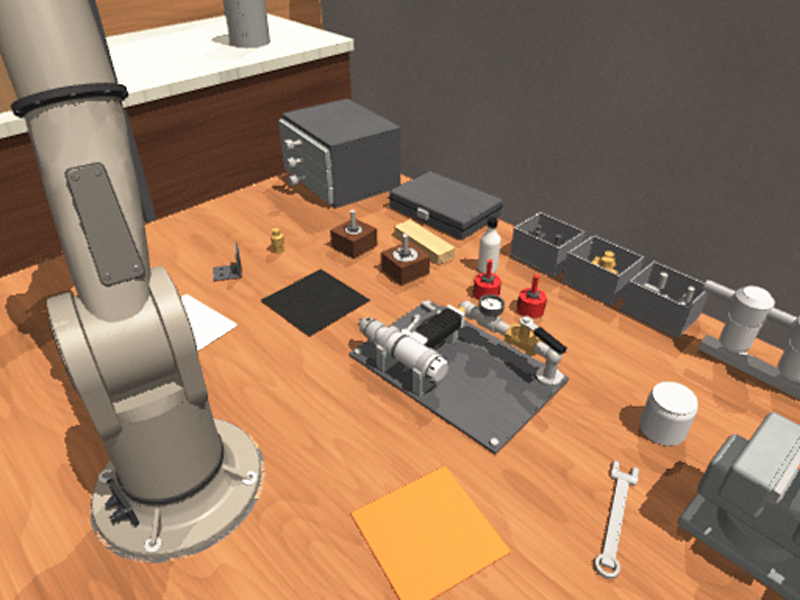

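```bash
cat > h.py <<'E'
import numpy as np, cv2
from scipy.spatial.transform import Rotation as R
from bench import r, grab_frame, camera_params
def proj(n,P):
    p=camera_params(n);A=R.from_rotvec(p["attitude"]).as_matrix()
    c=(np.atleast_2d(P)-p["eye"])@A
    return np.c_[p["fx"]*c[:,0]/c[:,2]+p["cx"],p["fy"]*c[:,1]/c[:,2]+p["cy"]]
def back(n,uv,z):
    p=camera_params(n);A=R.from_rotvec(p["attitude"]).as_matrix()
    uv=np.atleast_2d(uv).astype(float)
    d=np.c_[(uv[:,0]-p["cx"])/p["fx"],(uv[:,1]-p["cy"])/p["fy"],np.ones(len(uv))]@A.T
    return p["eye"]+d*((z-p["eye"][2])/d[:,2])[:,None]
def grab(n,f):
    im=cv2.cvtColor(grab_frame(n),cv2.COLOR_RGB2BGR);cv2.imwrite(f"pics/{f}.png",im);return im
def crop(im,x0,y0,w,h,s,f):
    cv2.imwrite(f"pics/{f}.png",cv2.resize(im[y0:y0+h,x0:x0+w],None,fx=s,fy=s,interpolation=cv2.INTER_CUBIC))
E
python3 - <<'E'
from h import *
print(proj("top",[[0,0,0],[.5,0,0],[.5,.3,0],[.214,.64,.23]]))
print(proj("side",[[0,0,0],[.5,0,0],[.5,.3,0],[.214,.64,.23]]))
t=cv2.imread("pics/top0.png");s=cv2.imread("pics/side0.png")
crop(t,215,140,140,100,5.7,"c1");crop(t,115,110,110,80,7,"c2");crop(s,215,180,155,115,5.1,"c3");crop(s,190,120,100,75,8,"c4")
crop(t,140,175,70,70,8,"c5")
E
```

```text
[[243.21814274 350.84628556]
 [244.59292316 181.50651826]
 [147.42830894 180.69703301]
 [-28.33999166 284.00823874]]
[[113.43229718 307.79122375]
 [266.64623736 209.99328922]
 [205.17637335 169.41657913]
 [ 62.3268159  101.23046972]]
```

View pics/c1.png

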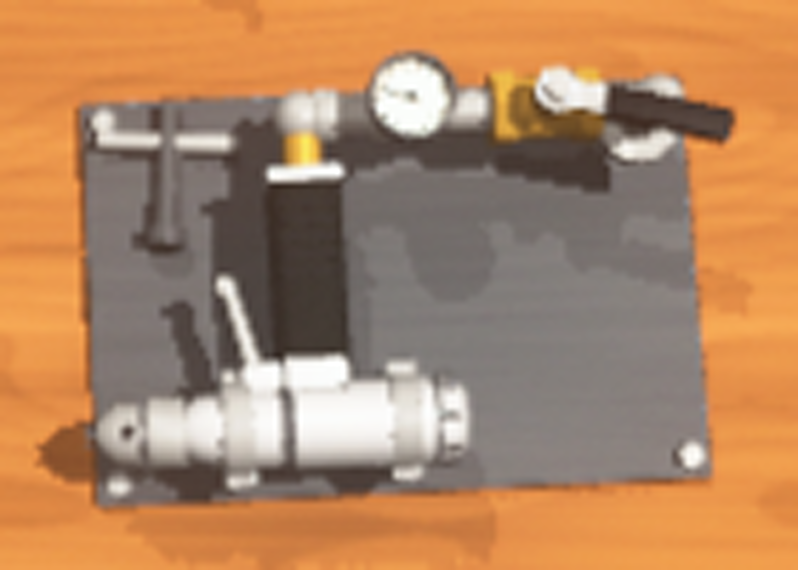

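View pics/c2.png

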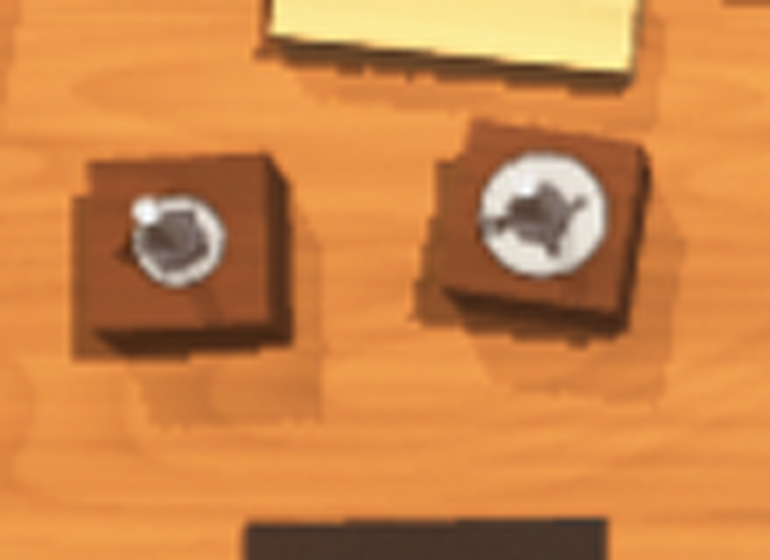

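View pics/c3.png

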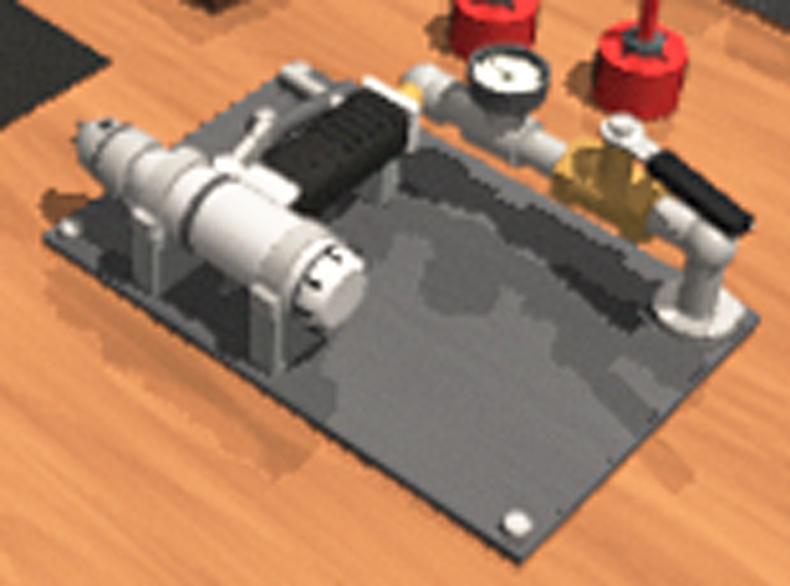

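View pics/c4.png

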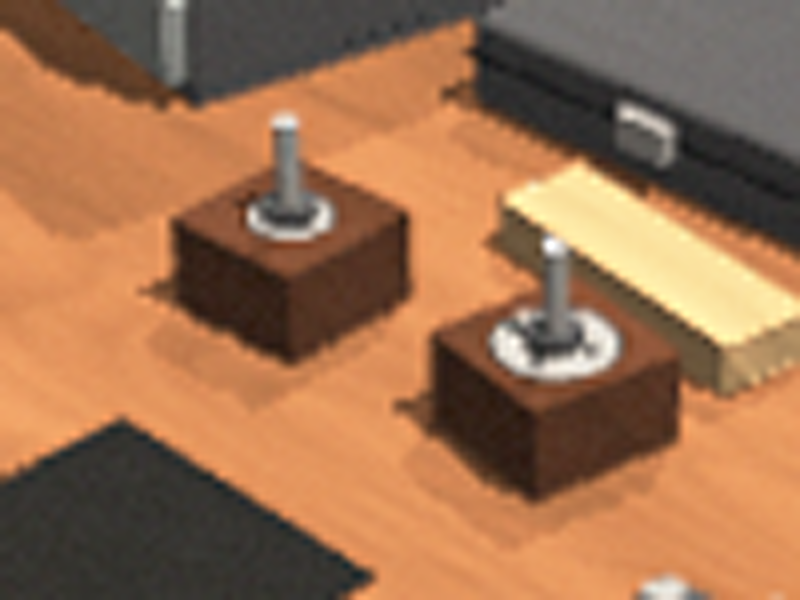

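View pics/c5.png

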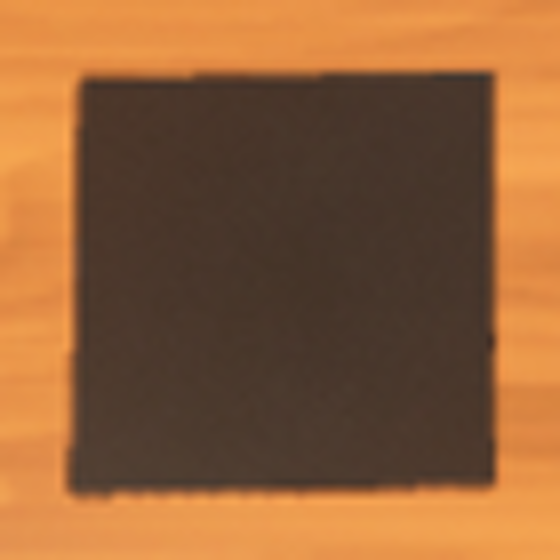

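```bash
python3 - <<'E'
from h import *
from scipy.optimize import least_squares
T=lambda a:np.array(a)/5.7+[215,140]
S=lambda a:np.array(a)/5.1+[215,180]
pts=[("top",(130,115,8),T((80,104))),("top",(-90,-215,8),T((711,477))),("top",(-90,115,8),T((98,505))),
("top",(105,-55,104),T((411,95))),("side",(-90,115,8),S((42,240))),("side",(-90,-215,8),S((520,562))),("side",(130,-215,8),S((757,316))),("side",(105,-55,104),S((508,73)))]
def f(v):
    M=R.from_euler("z",v[2]).as_matrix()
    return np.concatenate([proj(n,M@(np.array(P)/1000)+[v[0],v[1],0])[0]-uv for n,P,uv in pts])
s=least_squares(f,[.4,0,0],loss="soft_l1");v=s.x
print("station",v,s.fun.round(1).reshape(-1,2).tolist())
M=R.from_euler("z",v[2]).as_matrix()
w=lambda P:M@(np.array(P)/1000)+[v[0],v[1],0]
for k,P in dict(stem=(105,-128,100),grip=(4,6.5,60),shut=(35,-128,100)).items(): print(k,w(P).round(4))
print("handle end top",back("top",T([[715,122],[560,88]]),.1055), "side",back("side",S([[738,218],[622,128]]),.1055))
st=w((105,-128,105)); 
C=lambda a:np.array(a)/7+[115,110]; D=lambda a:np.array(a)/8+[190,120]
print("cup",back("top",C((543,214)),.046),back("side",D((555,342)),.046))
print("shanktop",back("top",C((524,183)),.093),back("side",D((553,240)),.093))
print("small cup",back("top",C((179,240)),.046),back("side",D((290,216)),.046))
E_=np.array([[80,76],[494,73],[494,487],[72,490]])/8+[140,175]
m=back("top",E_,.004);print("mat",m.round(4),m.mean(0))
print("red saws",back("top",np.array([[392,193],[440,182]])*.64,.03))
print("bottle",back("top",np.array([[362,140]])*.64,.12),"tin",back("top",np.array([[618,225]])*.64,.075))
E
```

```text
station [ 0.44889208 -0.07542778  0.05560789] [[0.7, -0.3], [1.3, 0.0], [0.6, 0.5], [1.3, -0.2], [-1.6, -1.6], [-0.6, -0.6], [0.3, -0.5], [-0.7, -1.2]]
stem [ 0.5608 -0.1974  0.1   ]
grip [ 0.4525 -0.0687  0.06  ]
shut [ 0.491  -0.2013  0.1   ]
handle end top [[ 0.54364691 -0.27294328  0.1055    ]
 [ 0.5602783  -0.1954203   0.1055    ]] side [[ 0.54397531 -0.2820186   0.1055    ]
 [ 0.55913444 -0.20069601  0.1055    ]]
cup [[0.61637429 0.15783346 0.046     ]] [[0.61606205 0.15063414 0.046     ]]
shanktop [[0.61670969 0.15920817 0.093     ]] [[0.61828433 0.15462485 0.093     ]]
small cup [[0.60324773 0.31323317 0.046     ]] [[0.60186477 0.30410755 0.046     ]]
mat [[0.4876 0.2906 0.004 ]
 [0.4901 0.1319 0.004 ]
 [0.3319 0.1282 0.004 ]
 [0.3299 0.2868 0.004 ]] [0.40986344 0.20936168 0.004     ]
red saws [[ 0.67678322 -0.01799304  0.03      ]
 [ 0.70049997 -0.11321182  0.03      ]]
bottle [[0.74810532 0.03915241 0.12      ]] tin [[ 0.60445621 -0.44650438  0.075     ]]
```

```bash
cat >> h.py <<'E'
def goto(xyz,yaw=None):
    o=r.get_obs();M=R.from_rotvec(o["orientation"]).as_matrix()
    y=np.arctan2(M[1,0],M[0,0])
    print("t",round(o["clock"],2),"tcp",o["tcp_pos"].round(4),"yaw",round(np.degrees(y),1),"z",M[:,2].round(3),"F",o["contact_force"].round(1),"w",round(o["grip_width"],4),"q",o["joints"].round(2))
    if xyz is not None: print("shift mm",(M.T@(np.array(xyz)-o["tcp_pos"])*1000).round(1))
    if yaw is not None: print("twist(after)",round(-((np.radians(yaw)-y+np.pi)%(2*np.pi)-np.pi),3))
E
python3 - <<'E'
from h import *
goto((0.6165,0.155,0.15))
# refine shank: triangulate bottom to top
from scipy.optimize import least_squares
C=lambda a:np.array(a)/7+[115,110]; D=lambda a:np.array(a)/8+[190,120]
obs=[("top",0.046,C((543,214))),("top",.093,C((524,183))),("side",.046,D((555,342))),("side",.093,D((553,240)))]
s=least_squares(lambda v:np.concatenate([proj(n,(v[0],v[1],z))[0]-u for n,z,u in obs]),[.61,.15]);print(s.x,s.fun.round(1))
E
```

```text
t 0.1 tcp [0.214  0.6396 0.2304] yaw 161.5 z [-0.    -0.002 -1.   ] F [ 0.6  0.9 -0.3] w 0.0856 q [-1.36  0.48  0.02  1.56 -0.01  1.11 -0.08]
shift mm [-535.5 -331.7   81. ]
[0.61751023 0.15663733] [ 0.4 -0.4  0.9 -0.3 -0.9 -0.9 -0.6 -0.1]
```

Call:
carry_out(
  motion="0 -45 -28 0 0; 0 -45 -28 0 0; 0 -45 -28 0 0; 0 -45 -28 0 0; 0 -45 -28 0 0; 0 -45 -28 0 0; 0 -45 -28 0 0; 0 -45 -28 0 0",
  newtons=30,
)

```text
clock: 1.1
tcp_pos: [0.4852, 0.312, 0.2311]
orientation: [-0.505, -3.1, 0.0]
contact_force: [0.0, -0.7, -0.4]
grip_width: 0.0853
```

```bash
python3 - <<'E'
from h import *
goto((0.617,0.156,0.13))
E
```

```text
t 1.1 tcp [0.4852 0.312  0.2311] yaw 161.5 z [-0. -0. -1.] F [ 0.  -0.7 -0.4] w 0.0853 q [-0.81  0.32  0.16  1.8  -0.06  1.03  0.62]
shift mm [-174.5 -106.1  101. ]
```

Call:
carry_out(
  motion="0 -40 -25 10 0; 0 -40 -25 20 0; 0 -40 -25 20 0; 0 -35 -22 20 0; 0 -15 -10 20 0; 0 -5 0 10 0; 0 0 0 0 0; 0 0 0 0 0",
)

```text
clock: 2.1
tcp_pos: [0.6161, 0.1587, 0.1319]
orientation: [0.501, 3.101, 0.002]
contact_force: [-0.6, 0.3, 0.6]
grip_width: 0.0858
```

```bash
python3 - <<'E'
from h import *
goto((0.617,0.156,0.060))
t=grab("top","t1");s=grab("side","s1")
crop(t,150,100,100,75,7,"t1c");crop(s,200,100,110,85,7,"s1c")
E
```

```text
t 2.1 tcp [0.6161 0.1587 0.1319] yaw 161.7 z [ 0.     0.001 -1.   ] F [-0.6  0.3  0.6] w 0.0858 q [-0.49  0.52  0.2   1.75 -0.13  0.88  1.01]
shift mm [-1.7 -2.4 71.9]
```

View pics/s1c.png

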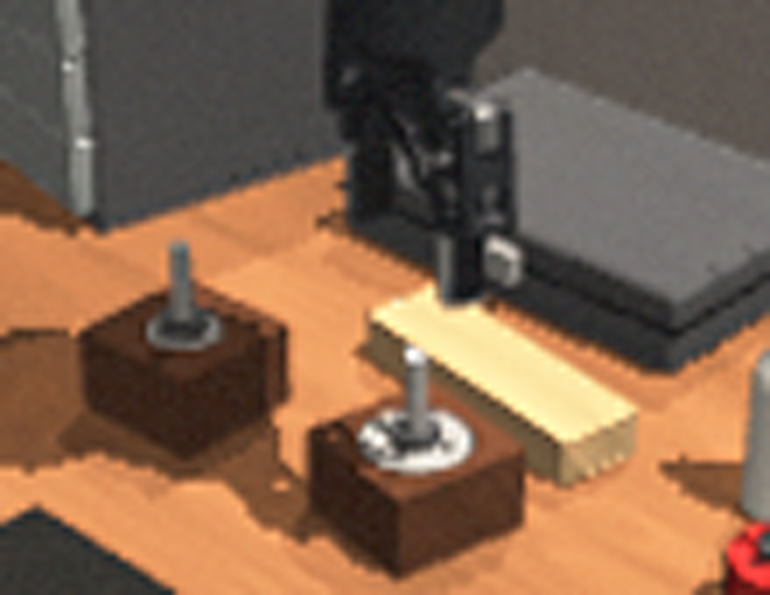

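View pics/t1c.png

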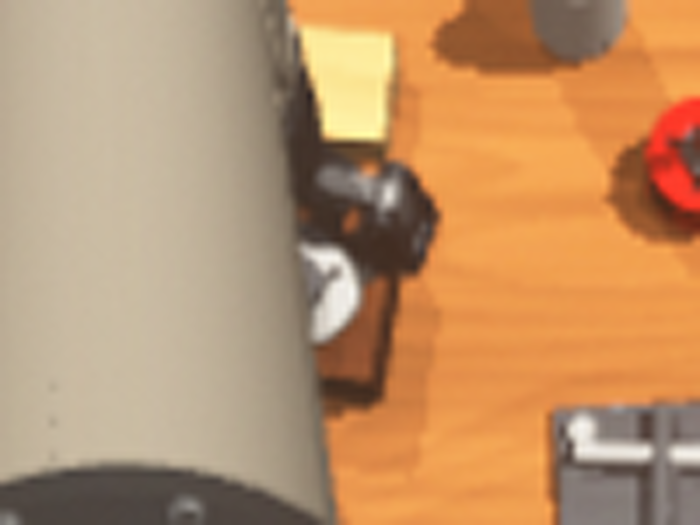

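```bash
python3 - <<'E'
from h import *
a=R.from_rotvec(r.get_obs()["orientation"]).as_matrix();t=r.get_obs()["tcp_pos"]
print((proj("side",[t,t+a@[0,.0425,-.013],t+a@[0,-.0425,-.013],t+a@[0,.057,-.013],t+a@[0,-.057,-.013]])-[200,100])*7)
print((proj("top",[t,t+a@[0,.0425,-.013],t+a@[0,-.0425,-.013],t+a@[0,-.057,-.013]])-[150,100])*7)
E
```

```text
[[406.25624869 275.57123634]
 [366.85442424 209.81418068]
 [448.00005157 293.68537351]
 [353.78401499 196.30475509]
 [462.66732851 308.84530329]]
[[267.4961316  226.62846922]
 [160.79938042 183.01933345]
 [364.5919667  251.398521  ]
 [399.44067981 263.09142276]]
```

Call:
carry_out(
  motion="0 -1 -1 15 0; 0 0 0 20 0; 0 0 0 20 0; 0 0 0 11 0; 0 0 0 5 0; 0 0 0 0 0; 0.3 0 0 0 0; 0.5 0 0 0 0",
)

```text
clock: 3.2
tcp_pos: [0.6175, 0.1554, 0.0609]
orientation: [0.505, 3.1, 0.001]
contact_force: [-0.2, -0.5, -0.1]
grip_width: 0.0515
```

```bash
python3 - <<'E'
from h import *
goto((0.617,0.157,0.060))
s=grab("side","s2")
crop(s,200,100,110,85,7,"s2c")
E
```

```text
t 3.2 tcp [0.6175 0.1554 0.0609] yaw 161.5 z [ 0.001  0.    -1.   ] F [-0.2 -0.5 -0.1] w 0.0515 q [-0.47  0.61  0.18  1.79 -0.15  0.75  1.03]
shift mm [1.  1.3 0.9]
```

View pics/s2c.png

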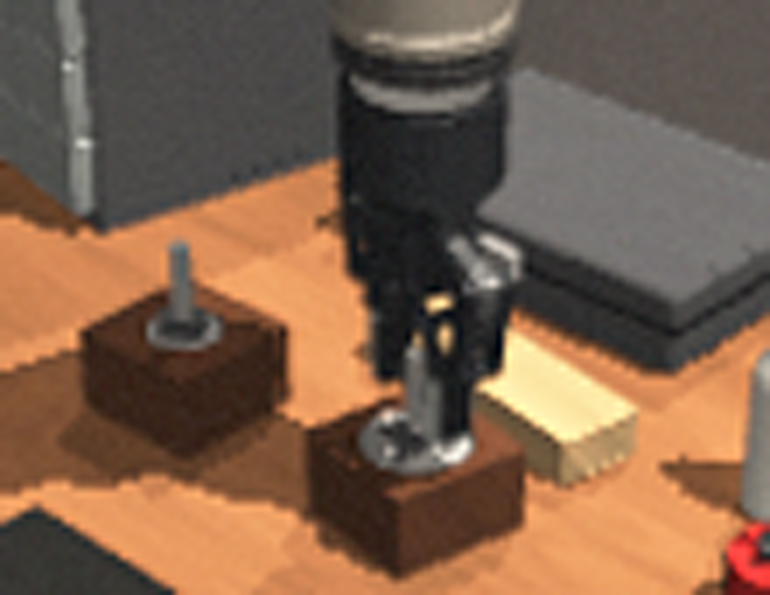

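```bash
python3 - <<'E'
from h import *
t=r.get_obs()["tcp_pos"]
print((proj("side",[t,[t[0],t[1],.053],[t[0],t[1],.093]])-[200,100])*7)
E
```

```text
[[410.97056059 407.99149683]
 [410.85376598 421.87770476]
 [411.45814064 350.02103145]]
```

Call:
carry_out(
  motion="0.8 0 0 0 0; 1 0 0 0 0; 1 0 0 0 0; 1 0 0 0 0; 1 0 0 0 0; 1 0 0 0 0; 1 0 0 0 0; 1 0 0 0 0",
  newtons=40,
)

```text
clock: 4.25
tcp_pos: [0.6181, 0.158, 0.061]
orientation: [0.502, 3.099, 0.006]
contact_force: [1.8, 4.3, 1.1]
grip_width: 0.0092
```

Call:
carry_out(
  motion="1 0 1.5 0 0; 1 0 1 0 0; 1 0 0 -2 0; 1 0 0 -8 0; 1 0 0 -10 0; 1 0 0 -10 0; 1 0 0 -10 0; 1 0 0 -10 0",
)

```text
clock: 5.25
tcp_pos: [0.6173, 0.156, 0.111]
orientation: [-0.506, -3.099, 0.003]
contact_force: [-0.4, -1.2, -1.4]
grip_width: 0.009
```

```bash
python3 - <<'E'
from h import *
goto((0.417,0.207,0.14))
s=grab("side","s3")
crop(s,180,90,130,110,6,"s3c")
E
```

```text
t 5.25 tcp [0.6173 0.156  0.111 ] yaw 161.5 z [-0.001 -0.002 -1.   ] F [-0.4 -1.2 -1.4] w 0.009 q [-0.49  0.55  0.2   1.76 -0.13  0.85  1.02]
shift mm [206.2 -15.5 -28.9]
```

View pics/s3c.png

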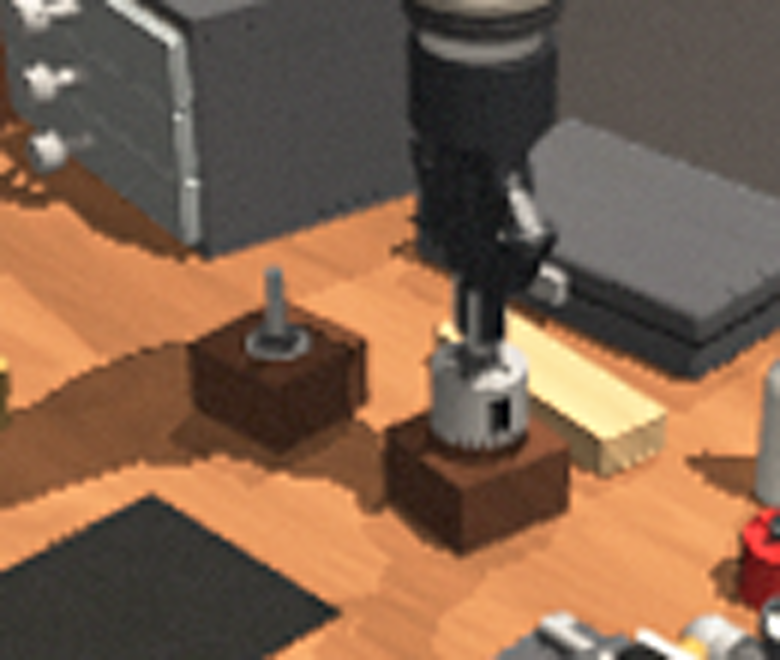

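Call:
carry_out(
  motion="1 0 0 -8 0; 1 5 0 -7 0; 1 25 -2 0 0; 1 40 -3 0 0; 1 45 -4 0 0; 1 45 -4 0 0; 1 30 -2 0 0; 1 15 0 0 0",
)

```text
clock: 6.3
tcp_pos: [0.4171, 0.2088, 0.1255]
orientation: [-0.503, -3.101, 0.0]
contact_force: [0.8, -0.1, -3.2]
grip_width: 0.0094
```

```bash
python3 - <<'E'
from h import *
goto((0.417,0.207,0.057))
E
```

```text
t 6.3 tcp [0.4171 0.2088 0.1255] yaw 161.6 z [-0.001  0.    -1.   ] F [ 0.8 -0.1 -3.2] w 0.0094 q [-0.75  0.28  0.17  2.15 -0.07  0.72  0.73]
shift mm [-0.5 -1.7 68.5]
```

Lower to a couple of mm above the mat, then creep.

Call:
carry_out(
  motion="1 0 0 10 0; 1 0 0 18 0; 1 0 0 18 0; 1 0 0 12 0; 1 0 0 6 0; 1 0 0 1 0; 1 0 0 0 0; 1 0 0 0 0",
)

```text
clock: 7.3
tcp_pos: [0.4191, 0.2087, 0.0608]
orientation: [0.505, 3.1, 0.001]
contact_force: [0.8, 0.5, -2.3]
grip_width: 0.0092
```

```bash
python3 - <<'E'
from h import *
goto((0.417,0.207,0.057))
s=grab("side","s4")
crop(s,150,120,130,110,6,"s4c")
E
```

```text
t 7.3 tcp [0.4191 0.2087 0.0608] yaw 161.5 z [ 0.001  0.001 -1.   ] F [ 0.8  0.5 -2.3] w 0.0092 q [-0.72  0.4   0.15  2.19 -0.11  0.56  0.76]
shift mm [ 1.5 -2.2  3.8]
```

View pics/s4c.png

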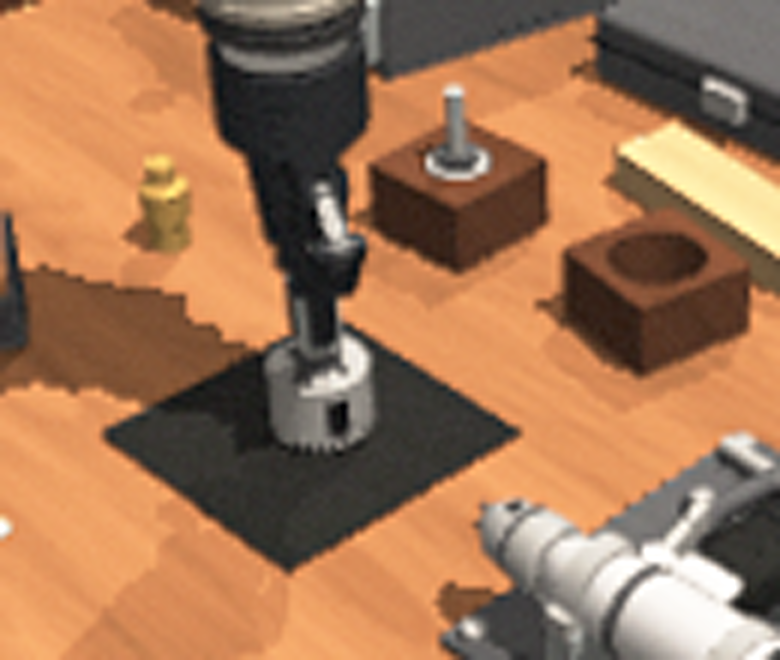

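Call:
carry_out(
  motion="1 0 0 1 0; 1 0 0 1 0; 1 0 0 1 0; 1 0 0 1 0; 1 0 0 0 0; 1 0 0 0 0; 1 0 0 0 0; 1 0 0 0 0",
)

```text
clock: 8.35
tcp_pos: [0.4187, 0.2084, 0.0563]
orientation: [-0.505, -3.101, 0.0]
contact_force: [-0.4, -0.5, -2.1]
grip_width: 0.0093
```

Call:
carry_out(
  motion="1 0 0 0.5 0; 1 0 0 0.5 0; 1 0 0 0.5 0; 1 0 0 0.5 0; 1 0 0 0 0; 1 0 0 0 0; 1 0 0 0 0; 1 0 0 0 0",
)

```text
clock: 9.35
tcp_pos: [0.4189, 0.2089, 0.0559]
orientation: [0.505, 3.101, 0.002]
contact_force: [-5.8, -1.8, 21.3]
grip_width: 0.0092
```

Call:
carry_out(
  motion="1 0 0 -1.5 0; 1 0 0 0 0; 0.8 0 0 0 0; 0.6 0 0 0 0; 0.3 0 0 0 0; 0.2 0 0 0 0; 0.2 0 0 0 0; 0.2 0 0 -5 0",
)

```text
clock: 10.35
tcp_pos: [0.4185, 0.2083, 0.0607]
orientation: [-0.505, -3.1, 0.001]
contact_force: [-0.3, -0.3, -0.1]
grip_width: 0.0683
```

Call:
carry_out(
  motion="0.2 0 0 -10 0; 0.2 0 0 -20 0; 0.2 0 0 -25 0; 0.2 0 0 -30 0; 0.2 0 0 -30 0; 0.2 0 0 -10 0; 0.2 0 0 0 0; 0.2 0 0 0 0",
)

```text
clock: 11.35
tcp_pos: [0.4181, 0.2081, 0.1849]
orientation: [-0.505, -3.1, 0.002]
contact_force: [-0.3, -0.9, -0.2]
grip_width: 0.0684
```

```bash
python3 - <<'E'
from h import *
goto((0.53,-0.20,0.20),78)
s=grab("side","s5")
crop(s,150,120,130,110,6,"s5c")
E
```

```text
t 11.35 tcp [0.4181 0.2081 0.1849] yaw 161.5 z [-0.001 -0.001 -1.   ] F [-0.3 -0.9 -0.2] w 0.0684 q [-0.76  0.19  0.19  2.09 -0.05  0.86  0.7 ]
shift mm [-235.6 -351.5  -14.9]
twist(after) 1.457
```

View pics/s5c.png

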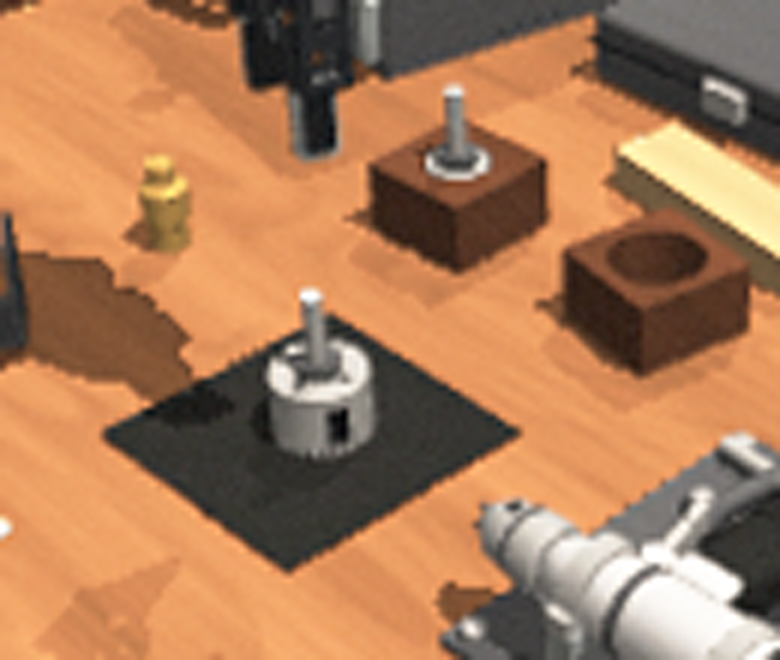

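```bash
python3 - <<'E'
from h import *
goto((0.548,-0.258,0.16),78)
E
```

```text
t 11.4 tcp [0.418  0.208  0.1847] yaw 161.5 z [-0.002 -0.001 -1.   ] F [-0.2  0.6  0.7] w 0.0687 q [-0.76  0.19  0.19  2.09 -0.05  0.86  0.7 ]
shift mm [-271.1 -400.7   25.1]
twist(after) 1.458
```

Call:
carry_out(
  motion="0.5 -33 -48 0 0; 0.5 -34 -50 0 0; 0.5 -34 -50 0 0; 0.5 -34 -50 0 0; 0.5 -34 -50 0 0; 0.5 -34 -51 0 0; 0.5 -34 -51 5 0; 0.5 -34 -51 5 0",
)

```text
clock: 12.4
tcp_pos: [0.5485, -0.2594, 0.1744]
orientation: [-0.504, -3.099, -0.0]
contact_force: [0.4, 0.3, 0.9]
grip_width: 0.0427
```

Call:
carry_out(
  motion="0.5 0 0 5 0.18; 0.5 0 0 5 0.18; 0.5 0 0 5 0.18; 0.5 0 0 0 0.18; 0.5 0 0 0 0.18; 0.5 0 0 0 0.18; 0.5 0 0 0 0.18; 0.5 0 0 0 0.18",
)

```text
clock: 13.4
tcp_pos: [0.5479, -0.2576, 0.1596]
orientation: [-2.429, -1.99, 0.003]
contact_force: [-0.3, 0.1, -0.3]
grip_width: 0.0426
```

```bash
python3 - <<'E'
from h import *
goto((0.548,-0.258,0.082),78)
s=grab("side","s6");t=grab("top","t6")
crop(s,260,160,130,110,6,"s6c");crop(t,260,110,130,90,6,"t6c")
E
```

```text
t 13.4 tcp [ 0.5479 -0.2576  0.1596] yaw 78.7 z [-0.002  0.    -1.   ] F [-0.3  0.1 -0.3] w 0.0426 q [-0.23  0.55  0.79  1.83 -0.47  0.96  0.56]
shift mm [-0.4  0.3 77.6]
twist(after) 0.012
```

View pics/s6c.png

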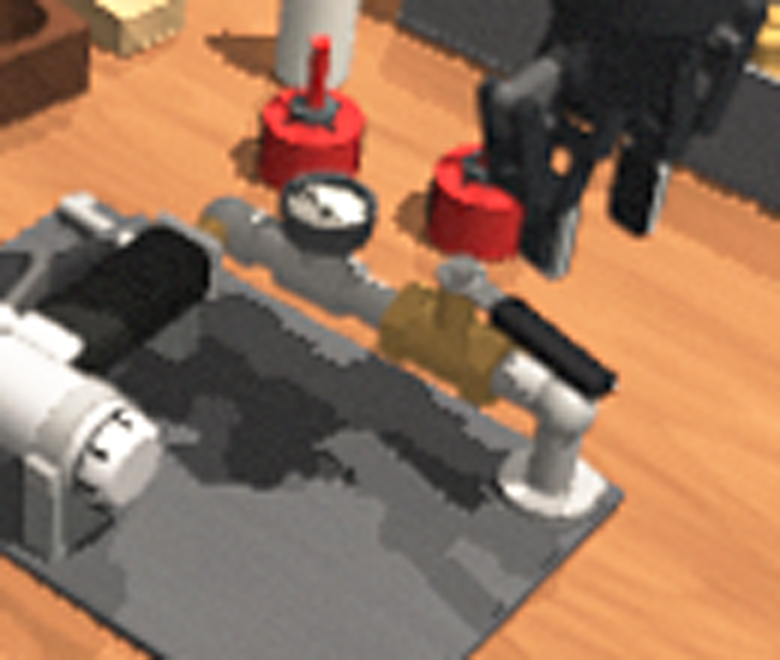

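View pics/t6c.png

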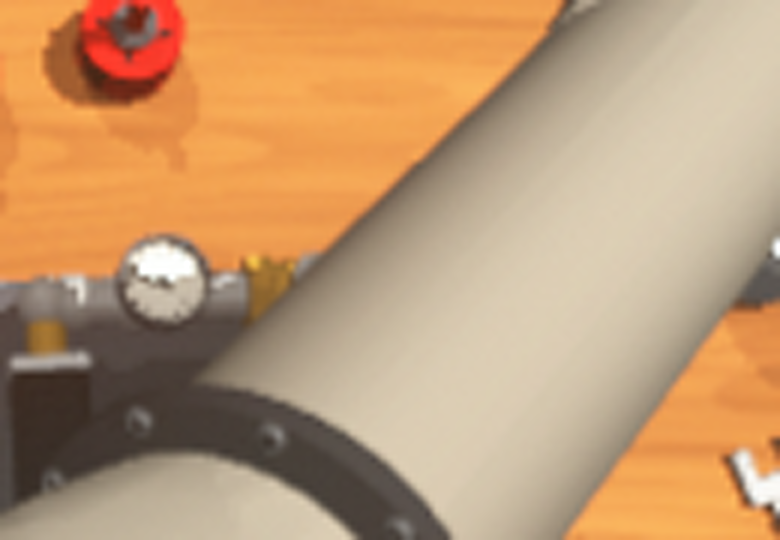

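Call:
carry_out(
  motion="0.5 0 0 12 0.01; 0.5 0 0 15 0; 0.5 0 0 15 0; 0.5 0 0 15 0; 0.5 0 0 10 0; 0.5 0 0 8 0; 0.5 0 0 3 0; 0.5 0 0 0 0",
)

```text
clock: 14.5
tcp_pos: [0.5486, -0.2579, 0.0828]
orientation: [2.434, 1.986, 0.0]
contact_force: [0.4, 0.0, -0.0]
grip_width: 0.0429
```

```bash
python3 - <<'E'
from h import *
goto((0.548,-0.258,0.082),78)
s=grab("side","s7")
crop(s,260,160,130,110,6,"s7c")
E
```

```text
t 14.5 tcp [ 0.5486 -0.2579  0.0828] yaw 78.4 z [ 0. -0. -1.] F [ 0.4  0.  -0. ] w 0.0429 q [-0.17  0.65  0.7   1.88 -0.56  0.82  0.63]
shift mm [-0.2 -0.6  0.8]
twist(after) 0.007
```

View pics/s7c.png

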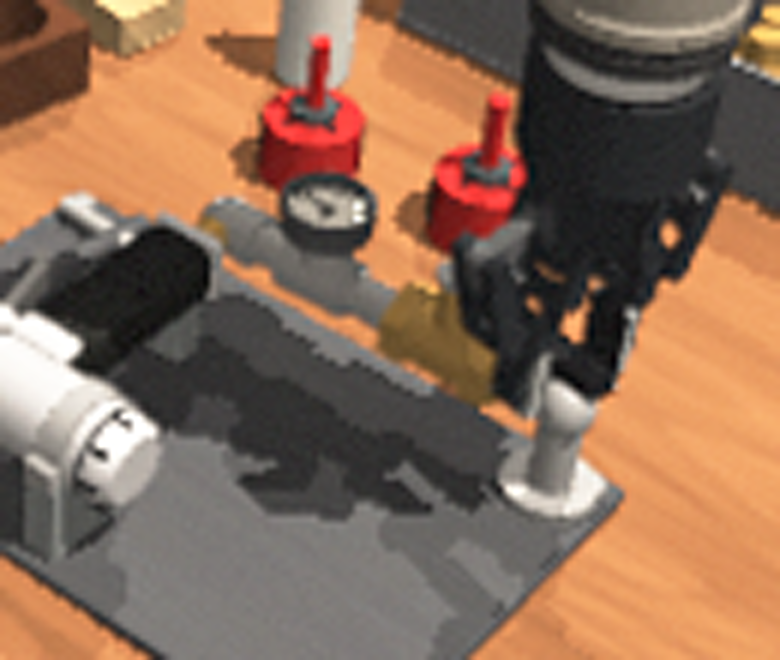

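Call:
carry_out(
  motion="0.72 0 0 0 0; 0.72 0 0 0 0; 0.72 0.3 -6 0 0.1; 0.72 0.3 -6 0 0.1; 0.72 0.3 -6 0 0.1; 0.72 0.3 -6 0 0.1; 0.72 0.3 -6 0 0.1; 0.72 0 0 0 0",
  newtons=20,
)

```text
clock: 15.55
tcp_pos: [0.5226, -0.2452, 0.0832]
orientation: [2.847, 1.323, 0.001]
contact_force: [1.7, -2.2, 0.2]
grip_width: 0.0237
```

```bash
cat >> h.py <<'E'
def arc():
    o=r.get_obs();s=np.array([.5608,-.1974]);d=o["tcp_pos"][:2]-s
    a=np.arctan2(d[1],d[0]); th=(-np.pi/2+.0556)-a
    print("tcp valve angle",round(th,3),"rad",round(np.hypot(*d),4))
E
python3 - <<'E'
from h import *
goto(None);arc()
E
```

```text
t 15.55 tcp [ 0.5226 -0.2452  0.0832] yaw 49.8 z [ 0.001 -0.001 -1.   ] F [ 1.7 -2.2  0.2] w 0.0237 q [-0.28  0.66  0.84  1.96 -0.67  0.83  0.24]
tcp valve angle 0.73 rad 0.0612
```

Call:
carry_out(
  motion="0.72 0.3 -6.2 0 0.1; 0.72 0.3 -6.2 0 0.1; 0.72 0.3 -6.2 0 0.1; 0.72 0.3 -6.2 0 0.1; 0.72 0.3 -6.2 0 0.1; 0.72 0.3 -6.2 0 0.1; 0.72 0.3 -6.2 0 0.1; 0.72 0 0 0 0",
)

```text
clock: 16.55
tcp_pos: [0.5, -0.2088, 0.0829]
orientation: [3.129, 0.267, -0.001]
contact_force: [-1.2, -3.7, 0.7]
grip_width: 0.0236
```

```bash
python3 - <<'E'
from h import *
goto(None);arc()
E
```

```text
t 16.55 tcp [ 0.5    -0.2088  0.0829] yaw 9.8 z [-0.001 -0.001 -1.   ] F [-1.2 -3.7  0.7] w 0.0236 q [-0.46  0.71  1.03  2.04 -0.82  0.87 -0.35]
tcp valve angle 1.441 rad 0.0618
```

Call:
carry_out(
  motion="0.72 0.3 -6.2 0 0.1; 0.72 0.2 -3 0 0.02; 0.72 0 -2 0 0; 0.72 0 -2 0 0; 0.72 0 -1 0 0; 0.72 0 0 0 0; 0.72 0 0 0 0; 0.72 0 0 0 0",
)

```text
clock: 17.55
tcp_pos: [0.498, -0.1952, 0.0828]
orientation: [3.14, 0.079, -0.003]
contact_force: [-3.9, -5.8, 1.1]
grip_width: 0.0238
```

```bash
python3 - <<'E'
from h import *
goto(None);arc()
E
```

```text
t 17.55 tcp [ 0.498  -0.1952  0.0828] yaw 2.9 z [-0.002 -0.001 -1.   ] F [-3.9 -5.8  1.1] w 0.0238 q [-0.5   0.73  1.06  2.06 -0.85  0.88 -0.46]
tcp valve angle -4.622 rad 0.0628
```

Call:
carry_out(
  motion="0.72 0 -1 0 0; 0.72 0 -1 0 0; 0.72 0 -1 0 0; 0.72 0 0 0 0; 0.72 0 0 0 0; 0.72 0 0 0 0; 0.72 0 0 0 0; 0.72 0 0 0 0",
)

```text
clock: 18.55
tcp_pos: [0.4979, -0.1944, 0.0829]
orientation: [3.136, 0.077, -0.002]
contact_force: [-2.7, -11.7, -3.3]
grip_width: 0.0239
```

```bash
python3 - <<'E'
from h import *
goto(None);arc()
s=grab("side","s8")
crop(s,260,160,130,110,6,"s8c")
E
```

```text
t 18.55 tcp [ 0.4979 -0.1944  0.0829] yaw 2.8 z [-0.001 -0.005 -1.   ] F [ -2.7 -11.7  -3.3] w 0.0239 q [-0.51  0.73  1.07  2.06 -0.85  0.88 -0.47]
tcp valve angle -4.609 rad 0.063
```

View pics/s8c.png

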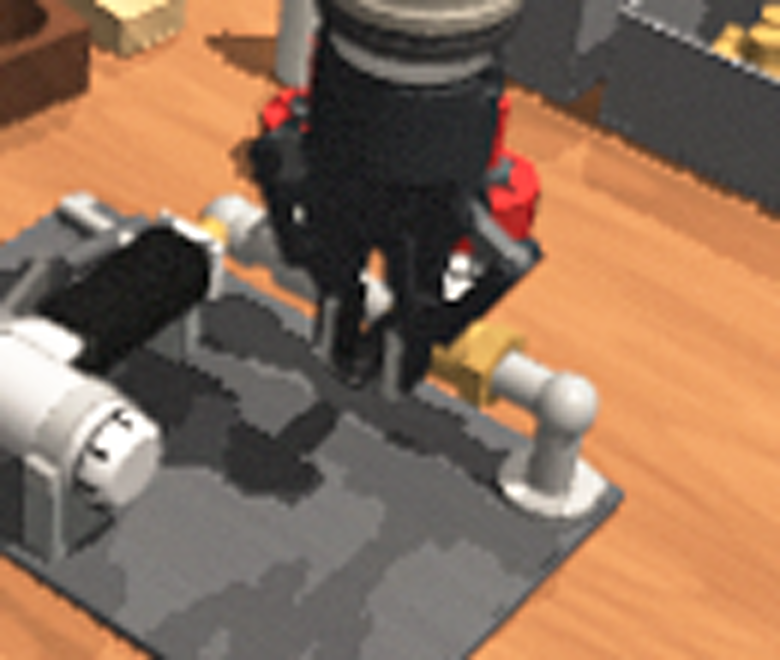

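Call:
carry_out(
  motion="0.72 0 2 0 0; 0.6 0 1 0 0; 0.5 0 0 0 0; 0.5 0 0 -10 0; 0.5 0 0 -25 0; 0.5 0 0 -30 0; 0.5 0 0 -30 0; 0.5 0 0 0 0",
)

```text
clock: 19.6
tcp_pos: [0.5009, -0.1941, 0.18]
orientation: [3.14, 0.078, 0.006]
contact_force: [0.7, 1.4, -0.3]
grip_width: 0.0427
```

```bash
python3 - <<'E'
from h import *
goto((.4525,-.0687,.18),3.2)
s=grab("side","s9");t=grab("top","t9")
crop(s,215,160,155,115,5,"s9c");crop(t,215,140,140,100,5.7,"t9c")
E
```

```text
t 19.6 tcp [ 0.5009 -0.1941  0.18  ] yaw 2.8 z [ 0.004 -0.001 -1.   ] F [ 0.7  1.4 -0.3] w 0.0427 q [-0.62  0.62  1.24  1.99 -0.69  1.04 -0.58]
shift mm [ -42.1 -127.7   -0.2]
twist(after) -0.006
```

View pics/s9c.png

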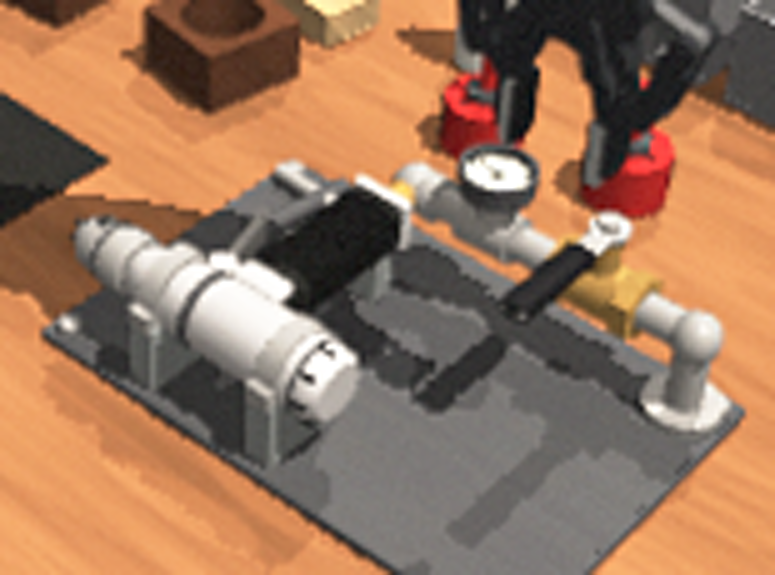

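View pics/t9c.png

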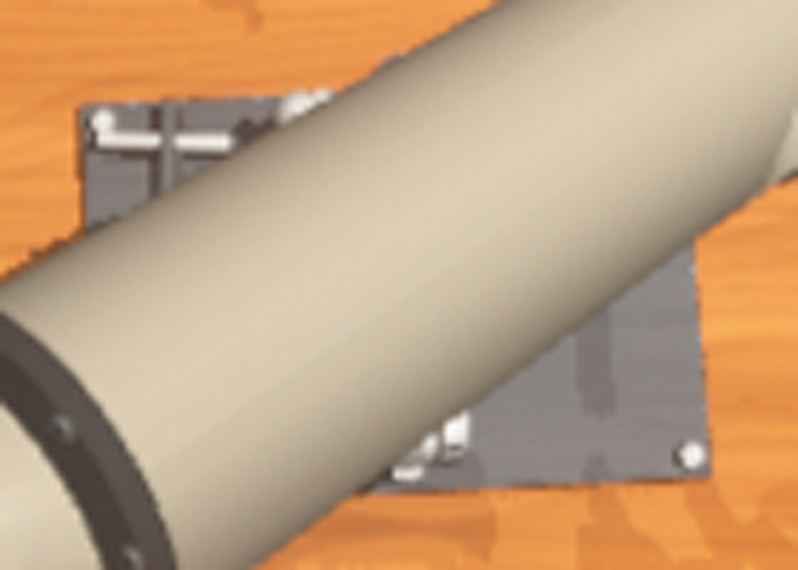

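```bash
python3 - <<'E'
from h import *
S=lambda a:np.array(a)/5+[215,160]
p=back("side",S([[610,230],[512,312]]),.1055);d=p[1]-p[0];print(p,"valve angle",(-np.pi/2+.0556-np.arctan2(d[1],d[0]))%(2*np.pi))
# grip butt top outer corners, expected: station x=75,y=+-19,z=76
M=R.from_euler("z",.0556).as_matrix();w=lambda P:M@(np.array(P)/1000)+[.4489,-.0754,0]
for P in [(75,19,76),(75,-19,76),(18,43,69),(-28,30,69),(4,-19,76),(4,19,76)]:
  print(P,((proj("side",w(P))-[215,160])*5).round(),((proj("top",w(P))-[215,140])*5.7).round())
E
python3 -c "
import sys;sys.path.insert(0,'.')
from h import *
t=cv2.imread('pics/top0.png');crop(t,250,160,40,50,12,'c6')
s=cv2.imread('pics/s9.png');crop(s,250,185,55,50,12,'c7')"
```

```text
[[ 0.55617254 -0.20301689  0.1055    ]
 [ 0.46837316 -0.20763756  0.1055    ]] valve angle 1.5738172766025351
(75, 19, 76) [[354. 174.]] [[271. 170.]]
(75, -19, 76) [[406. 202.]] [[346. 167.]]
(18, 43, 69) [[256. 211.]] [[230. 285.]]
(-28, 30, 69) [[218. 260.]] [[260. 373.]]
(4, -19, 76) [[325. 263.]] [[354. 304.]]
(4, 19, 76) [[272. 232.]] [[279. 308.]]
```

View pics/c6.png

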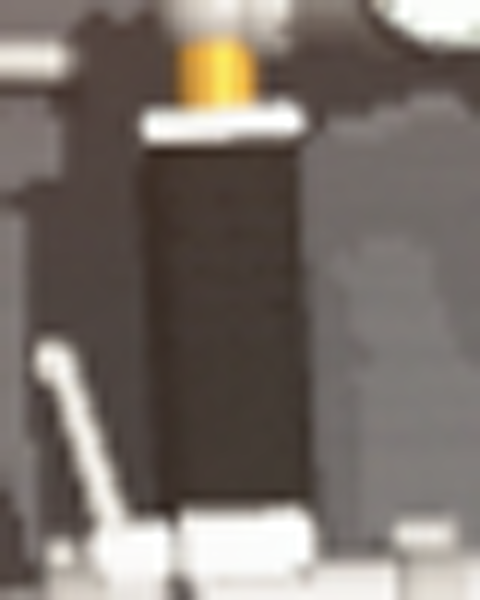

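View pics/c7.png

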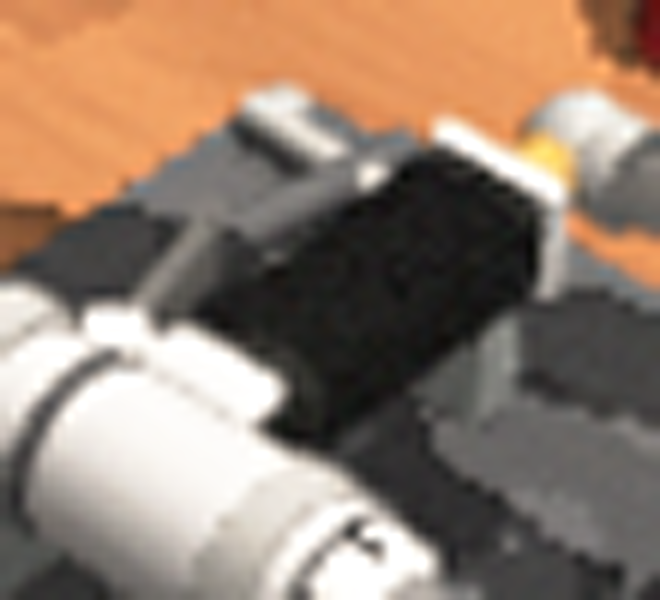

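```bash
python3 - <<'E'
from h import *
goto((.4525,-.0635,.13),3.2)
E
```

```text
t 19.7 tcp [ 0.4997 -0.1932  0.1778] yaw 2.8 z [ 0.     0.001 -1.   ] F [-0.1  0.4  0.3] w 0.0429 q [-0.62  0.62  1.24  1.99 -0.7   1.04 -0.58]
shift mm [ -40.7 -131.8   47.8]
twist(after) -0.006
```

Call:
carry_out(
  motion="0.2 -8 -25 0 0; 0 -8 -26 0 0; 0 -8 -26 0 -0.007; 0 -8 -26 0 0; 0 -5 -18 5 0; 0 -4 -11 15 0; 0 0 0 15 0; 0 0 0 12 0",
)

```text
clock: 20.7
tcp_pos: [0.4512, -0.0639, 0.1293]
orientation: [3.14, 0.088, -0.002]
contact_force: [-0.4, 1.1, -0.2]
grip_width: 0.0852
```

```bash
python3 - <<'E'
from h import *
goto((.4525,-.0635,.040),3.2)
s=grab("side","s10")
crop(s,215,140,130,110,6,"s10c")
E
```

```text
t 20.7 tcp [ 0.4512 -0.0639  0.1293] yaw 3.2 z [-0.001 -0.    -1.   ] F [-0.4  1.1 -0.2] w 0.0852 q [-0.94  0.6   1.27  2.21 -0.76  0.9  -0.71]
shift mm [ 1.5 -0.4 89.3]
twist(after) -0.0
```

View pics/s10c.png

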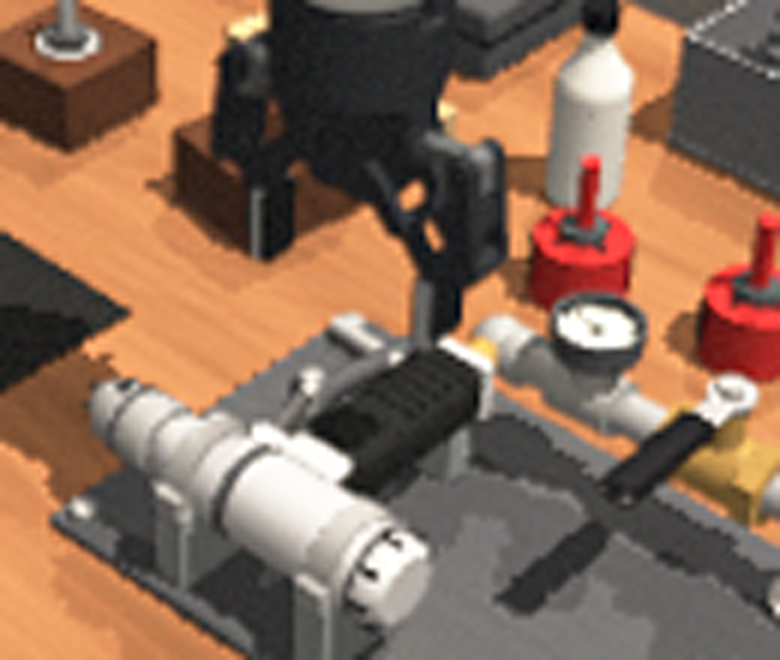

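Call:
carry_out(
  motion="0 1 0 10 0; 0 0 0 14 0; 0 0 0 14 0; 0 0 0 12 0; 0 0 0 5 0; 0 0 0 0 0; 0 0 0 0 0; 0 0 0 0 0",
)

```text
clock: 21.75
tcp_pos: [0.4531, -0.0639, 0.0761]
orientation: [-3.14, -0.088, -0.001]
contact_force: [0.2, 0.3, -0.7]
grip_width: 0.0854
```

```bash
python3 - <<'E'
from h import *
goto((.4525,-.0635,.040),3.2)
s=grab("side","s11")
crop(s,215,140,130,110,6,"s11c")
E
```

```text
t 21.75 tcp [ 0.4531 -0.0639  0.0761] yaw 3.2 z [ 0.001  0.    -1.   ] F [ 0.2  0.3 -0.7] w 0.0854 q [-0.83  0.66  1.12  2.24 -0.88  0.8  -0.63]
shift mm [-0.6 -0.5 36.1]
twist(after) 0.0
```

View pics/s11c.png

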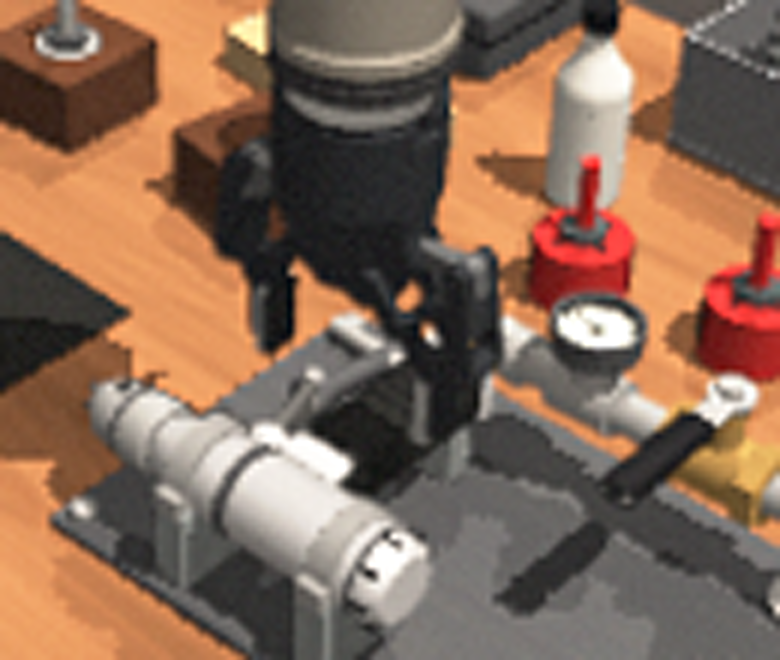

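Call:
carry_out(
  motion="0 0 0 6 0; 0 0 0 8 0; 0 0 0 8 0; 0 0 0 8 0; 0 0 0 6 0; 0 0 0 0 0; 0 0 0 0 0; 0 0 0 0 0",
)

```text
clock: 22.8
tcp_pos: [0.453, -0.064, 0.04]
orientation: [3.14, 0.088, 0.001]
contact_force: [0.2, -0.2, 0.2]
grip_width: 0.0858
```

```bash
python3 - <<'E'
from h import *
goto((.4525,-.0682,.040),3.2)
s=grab("side","s12");t=grab("top","t12")
crop(s,215,140,130,110,6,"s12c")
crop(t,215,140,140,100,5.7,"t12c")
E
```

```text
t 22.8 tcp [ 0.453 -0.064  0.04 ] yaw 3.2 z [ 0.  0. -1.] F [ 0.2 -0.2  0.2] w 0.0858 q [-0.76  0.7   1.02  2.25 -0.97  0.73 -0.56]
shift mm [-0.7  4.2 -0. ]
twist(after) -0.0
```

View pics/s12c.png

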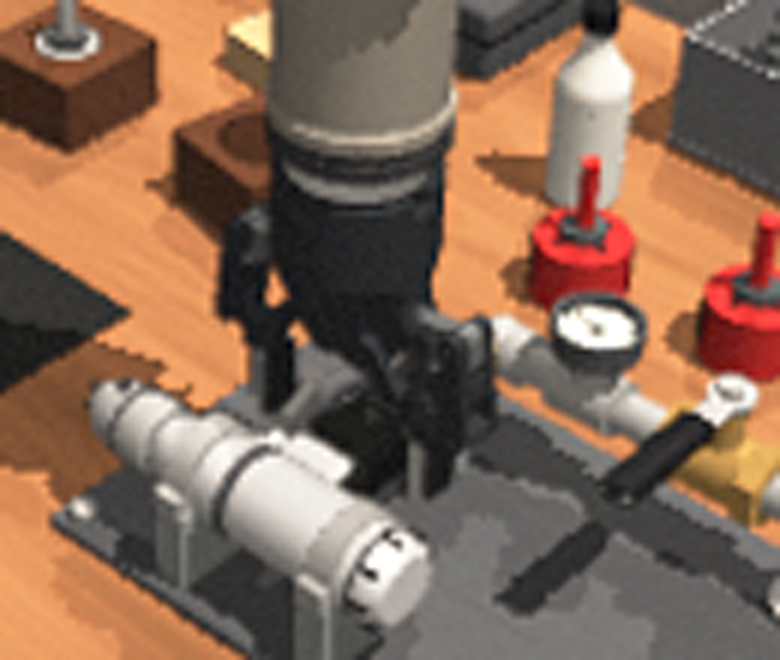

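View pics/t12c.png

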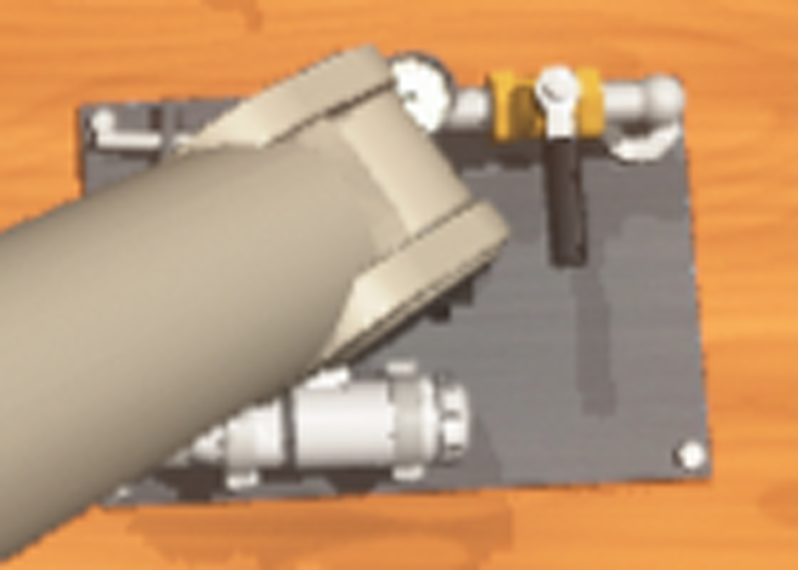

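Call:
carry_out(
  motion="0.1 0 2.5 0 0; 0.2 0 2 0 0; 0.3 0 0 0 0; 0.4 0 0 0 0; 0.5 0 0 0 0; 0.5 0 0 0 0; 0.5 0 0 0 0; 0.5 0 0 0 0",
  newtons=30,
)

```text
clock: 23.9
tcp_pos: [0.4536, -0.0651, 0.04]
orientation: [-3.133, -0.089, 0.0]
contact_force: [-1.2, 11.7, 11.8]
grip_width: 0.0508
```

```bash
python3 - <<'E'
from h import *
goto((.4525,-.0682,.040),3.2)
s=grab("side","s13")
crop(s,215,140,130,110,6,"s13c")
E
```

```text
t 23.9 tcp [ 0.4536 -0.0651  0.04  ] yaw 3.3 z [-0.     0.007 -1.   ] F [-1.2 11.7 11.8] w 0.0508 q [-0.75  0.7   1.02  2.25 -0.97  0.74 -0.55]
shift mm [-1.2  3.   0. ]
twist(after) 0.001
```

View pics/s13c.png

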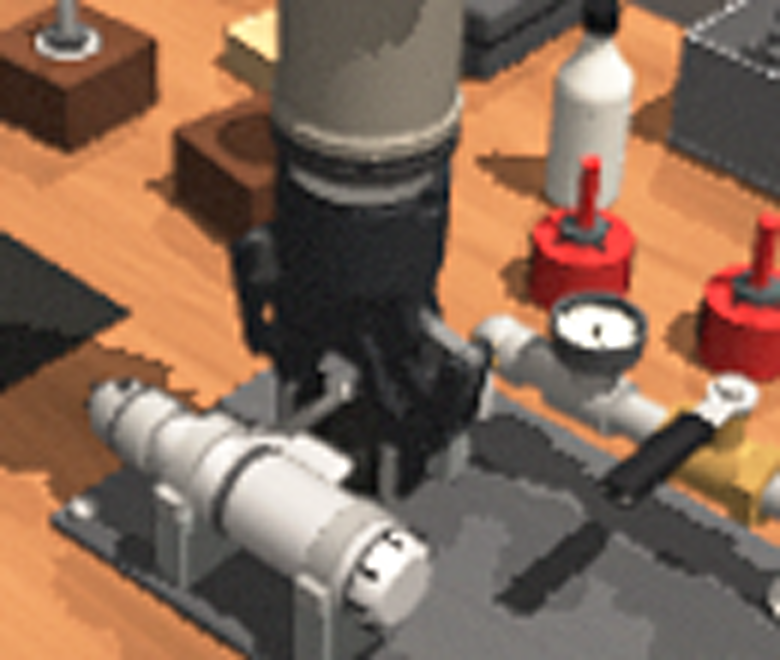

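Call:
carry_out(
  motion="0.5 0 0 0 0; 0.5 0 0 0 0; 0.5 0 0 0 0; 0.5 0 0 0 0; 0.5 0 0 0 0; 0.5 0 0 0 0; 0.5 0 0 0 0; 0.5 0 0 0 0",
)

```text
clock: 24.95
tcp_pos: [0.4536, -0.0651, 0.04]
orientation: [-3.134, -0.089, 0.0]
contact_force: [-1.1, 12.0, 11.8]
grip_width: 0.051
```

Call:
carry_out(
  motion="0.5 0 0 0 0; 0.5 0 0 0 0; 0.5 0 0 0 0; 0.5 0 0 0 0; 0.5 0 0 0 0; 0.5 0 0 0 0; 0.5 0 0 0 0; 0.5 0 0 0 0",
)

```text
clock: 25.95
tcp_pos: [0.4536, -0.0652, 0.0401]
orientation: [-3.134, -0.089, 0.0]
contact_force: [-1.2, 12.6, 11.7]
grip_width: 0.0508
```

```bash
python3 - <<'E'
from h import *
goto(None)
s=grab("side","s14")
crop(s,290,180,50,40,14,"s14c")
crop(cv2.imread("pics/s12.png"),290,180,50,40,14,"s12g")
E
```

```text
t 25.95 tcp [ 0.4536 -0.0652  0.0401] yaw 3.3 z [-0.     0.007 -1.   ] F [-1.2 12.6 11.7] w 0.0508 q [-0.75  0.7   1.02  2.25 -0.97  0.74 -0.55]
```

View pics/s14c.png

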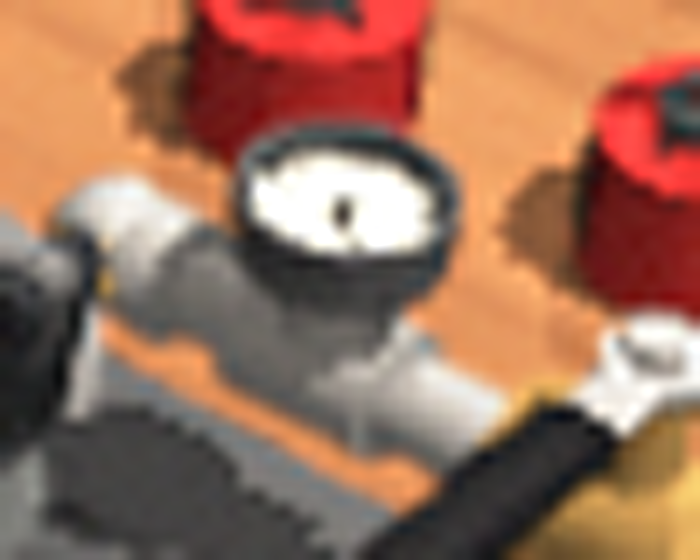

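View pics/s12g.png

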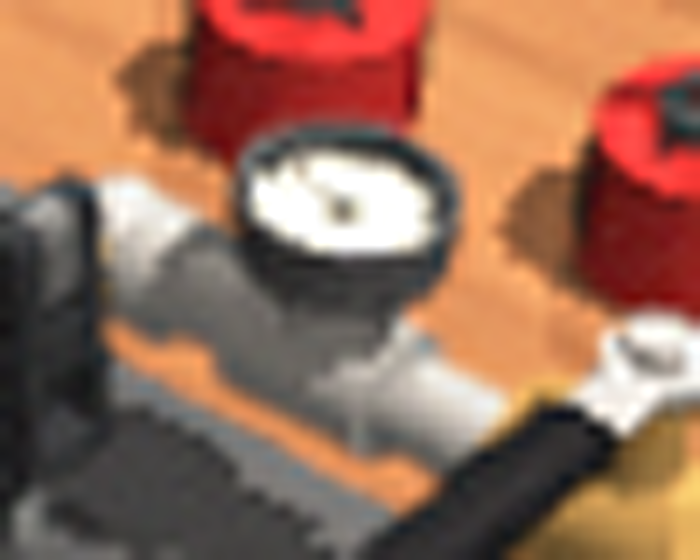

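Call:
carry_out(
  motion="0.4 0 0 0 0; 0.3 0 0 0 0; 0.2 0 -2 0 0; 0.1 0 -2.5 0 0; 0 0 0 0 0; 0 0 0 0 0; 0 0 0 0 0; 0 0 0 0 0",
)

```text
clock: 27.0
tcp_pos: [0.4529, -0.0641, 0.0398]
orientation: [3.14, 0.087, 0.0]
contact_force: [-0.4, 1.5, 0.5]
grip_width: 0.085
```

Call:
carry_out(
  motion="0 0 0 -5 0; 0 0 0 -15 0; 0 0 0 -20 0; 0 0 0 -25 0; 0 0 0 -25 0; 0 0 0 -25 0; 0 0 0 -25 0; 0 0 0 0 0",
)

```text
clock: 28.0
tcp_pos: [0.4537, -0.0641, 0.1811]
orientation: [-3.14, -0.088, -0.004]
contact_force: [-0.3, 0.7, -0.9]
grip_width: 0.0855
```

```bash
python3 - <<'E'
from h import *
goto((0.50,-.35,.20))
s=grab("side","s15");cv2.imwrite("pics/s15b.png",cv2.resize(s,(800,600),interpolation=cv2.INTER_CUBIC))
E
```

```text
t 28.0 tcp [ 0.4537 -0.0641  0.1811] yaw 3.2 z [ 0.003  0.    -1.   ] F [-0.3  0.7 -0.9] w 0.0855 q [-1.04  0.54  1.4   2.16 -0.65  0.99 -0.79]
shift mm [ 30.2 288.1 -18.9]
```

View pics/s15b.png

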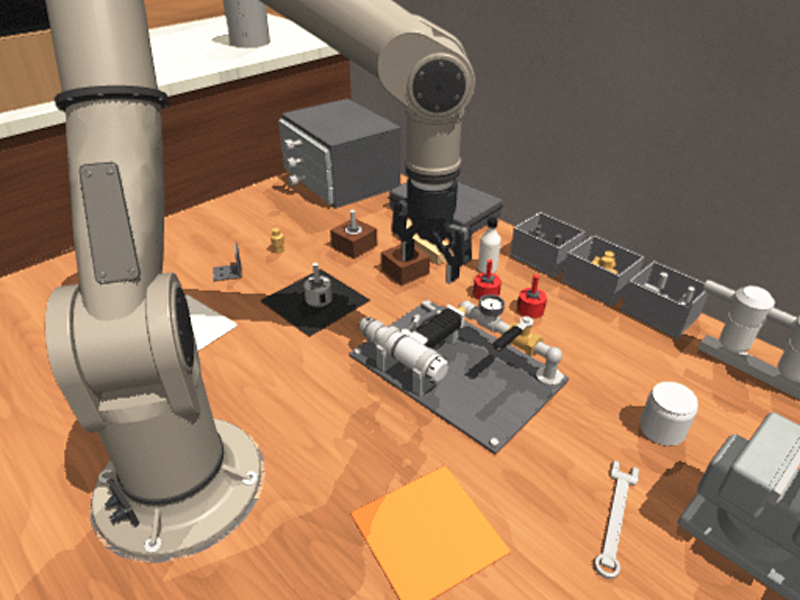

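```bash
python3 - <<'E'
from h import *
s=cv2.imread("pics/s15.png");t=grab("top","t15")
a=cv2.resize(s[185:235,240:345],None,fx=7,fy=7,interpolation=cv2.INTER_CUBIC)
cv2.imwrite("pics/s15c.png",a);crop(s,160,150,90,70,8,"s15d")
b=cv2.resize(t[110:245,130:350],None,fx=3.6,fy=3.6,interpolation=cv2.INTER_CUBIC);cv2.imwrite("pics/t15c.png",b)
E
```

```text
(no output)
```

View pics/s15c.png

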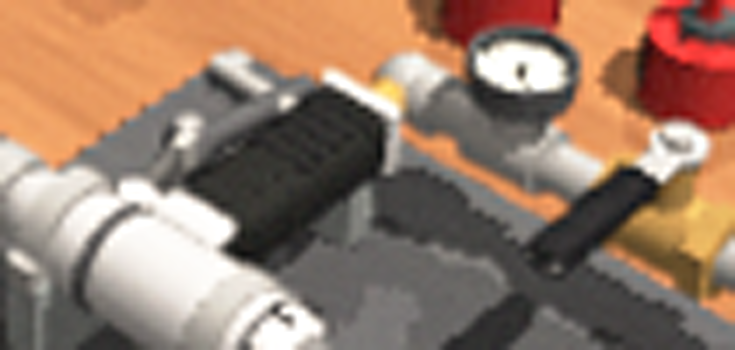

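View pics/t15c.png

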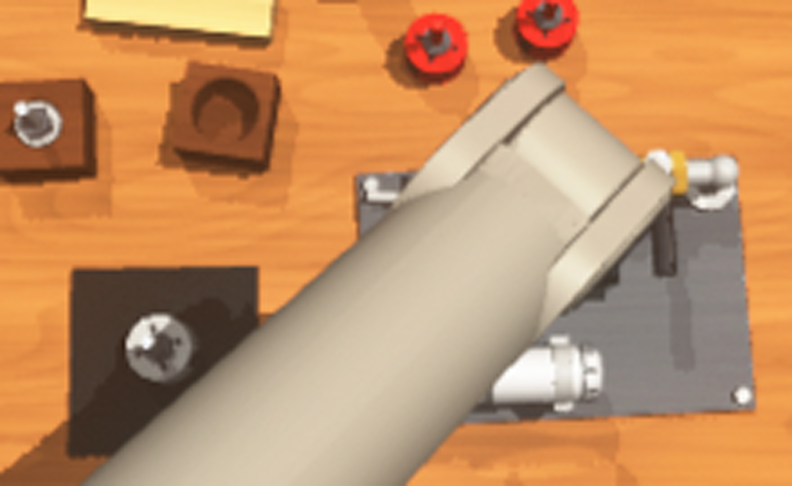

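View pics/s15d.png

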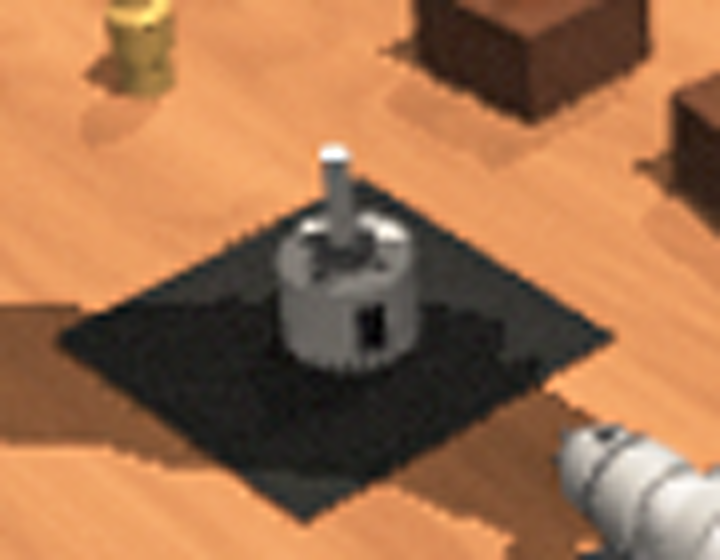

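```bash
python3 - <<'E'
from h import *
goto(None); print(r.hand_in())
E
```

```text
t 28.1 tcp [ 0.4526 -0.0636  0.1795] yaw 3.2 z [-0.     0.001 -1.   ] F [-0.4 -0.2 -0.4] w 0.0856 q [-1.04  0.54  1.39  2.16 -0.65  0.99 -0.79]
the job is handed in; nothing more can be done
None
```

The job is done and was handed in at about 28 s of the 72 s allowed. No verdict was reported.

- **Larger hole saw:** I lifted it out of its block by the shank and stood it teeth down on the black mat. The last pictures show it upright, about 9 mm from the mat's middle. When it touched down, the wrist force rose to about 21 N. I backed off 1.5 mm before letting go.
- **Valve:** I turned the handle round until the force rose to about 12 N and it stopped moving. The side picture gave a valve angle of about 1.57 rad (shut), and the later pictures still show it across the pipe.
- **Trigger:** With the valve shut, I squeezed it until the grip and trigger together measured 51 mm, which is fully home. I held it for a little over 2 s and then let go. In the side picture its tip is back where it was before the squeeze, within about 1 pixel.
- **Gauge:** The needle swung away from its starting reading and stayed in the new position. I judged that it fell to near zero by eye and did not measure the angle.
- **Everything else:** The smaller saw and the other things look untouched in the pictures. At hand-in the gripper was open and clear at about 0.18 m, with no contact force.

**Disagreement:** The side camera read about 2–7 mm off in y compared with the top camera. Contact with the shank and the valve agreed with the top camera, so I shifted the squeeze position to match.

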